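# Set out the blocks and the flux jar at their stations on a goldsmith's bench

## Task

Get the bench ready for casting and soldering: lay the white plaster block in the middle of the square steel bench block, square with its edges, and then lay the green wax block in the middle on top of the plaster, lengthwise along it. Also lay the black charcoal block in the middle of the perforated soldering tile, lengthwise along it, and stand the flux jar upright in the middle of the tray's larger compartment. Leave the blue tin where it is.

Things in the scene. Friction and masses are not known exactly. Their poses are not given: they have to be found in the camera images.
- charcoal: the matt black charcoal soldering block, loose on the bench, 45 x 71 x 22 mm high. Origin: centre of the underside; z up; y along its 71 mm length, x across its 45 mm width (grasp it across this).
- plaster: the white plaster casting block, loose on the bench, 48 x 71 x 42 mm high, by far the thickest of the blocks. Origin: centre of the underside; z up; y along its 71 mm length, x across its 48 mm width (grasp it across this).
- wax: the green block of carving wax, loose on the bench, the smallest block, 32 x 61 x 18 mm high. Origin: centre of the underside; z up; y along its 61 mm length, x across its 32 mm width (grasp it across this).
- jar: the small round flux jar standing on the bench, white with a yellow screw cap, 46 mm across the cap (44 mm across the white body below it), 41 mm high, the cap being the top 11 mm. Origin: centre of the underside; z up; it is round, so its yaw does not matter.
- tin: the blue flat tin with a lid, 56 x 77 x 22 mm high, loose on the bench; block-shaped, but not one of the things to move. Origin: centre of the underside; z up; y along its 77 mm length.
- tile: the flat perforated white ceramic soldering tile, 94 x 150 x 12 mm high, fixed to the bench. Origin: centre of the underside; z up; y along its 150 mm length; its flat top is 12 mm above its origin.
- steel_block: the dark square steel bench block, 82 x 82 x 34 mm high, fixed to the bench. Origin: centre of the underside; z up; x and y along its edges; its flat top is 34 mm above its origin.
- tray: the low white plastic tray with two compartments side by side, 76 x 142 mm outside, fixed to the bench; walls 2 mm thick and 21 mm high, open at the top. Origin: centre of the underside; z up; y along its 142 mm length; the larger compartment lies towards +y.
- tray_big (a point): the middle of the larger compartment of the tray, 26.5 mm along +y from the origin of the tray, at its floor, level with the bench top to 2 mm (the jar ends standing at bench height). This compartment measures 72 x 85 mm inside (x, y), the other 72 x 51 mm; the divider between them is 2 mm thick and 18 mm high, at y = -17 mm of the tray. Axes as the tray's.
- pole (a point): a point on the fixed upright steel pole, 20 mm thick and 1 m tall, that stands at the right of the bench; not part of the job, but the arm must keep clear of it (fold the arm back before swinging past).
Mind the look-alikes: they are no part of the job. What is shaped like the jar but red or turquoise is not meant.

How it is judged:
By the outcome, as a careful person would: the job done as asked, in the order asked, and still so for the second after the job is handed in, with the robot touching nothing.
It also fails if it takes over 128 s, if anything falls off the work surface, if the arm or the gripper's body presses on something with over 40 N, if the wrist force passes 120 N, or if a joint passes its speed limit or range.

## Robot

A 6-joint arm with a two-finger parallel gripper is mounted at the origin on a cart in front of the work surface, level with it; the furniture and walls round the work are solid. World frame = base frame: x ahead of the robot, y to its left, z up, the work surface at z = 0. Lengths are in m, angles in rad, forces in N, time in s.
With the tool pointing down it reaches from about 0.325 to 0.9 m from the base axis. Payload 3.5 kg.
Tool frame: the origin (TCP) lies midway between the tips of the shut fingers; the grasp point (between the pads) lies 19 mm behind it (r.pinch_z is the distance from the TCP to the grasp point, in m); z points along the fingers, y is the line along which they close (so a half turn about z gives the same grasp; the last joint's range is limited). The gripper opens to 85 mm and grips with 20 to 120 N. Pads are 22 mm wide; open, the fingers measure 114 mm over their backs; the gripper's body (76 mm by 85 mm) begins 54 mm behind the grasp point. The pads swing forward as they close: fully open they stand 13 mm farther back than shut.
Start: joints at [1.172, 0.276, -0.026, 1.268, 0, 1.467], TCP at [0.182, 0.598, 0.231] pointing down, gripper open.
Joint ranges: [-3.12, 3.12], [-0.85, 1.88], [-1.08, 1.24], [-1.95, 2.15], [-1.57, 1.53], [-3.14, 3.14]. Speed limits (rad/s): [2.57, 2.57, 3.14, 3.14, 3.14, 3.14].

## Interface

Orientations are given as a rotation vector (axis times angle).
In Python, from rig import r gives the robot as it stands. The module is installed in compiled form; this text tells all that it offers. Calls block until the motion is done:
- r.movep(position, orientation): joint-space move of the TCP to a pose.
- r.move_straight(position, vel=0.15, frame=None, stop_force=None): straight line of the TCP; frame=None keeps the orientation; vel is the mean speed in m/s. With stop_force (N) it stops when the force on the tool has changed by that much, and returns True; else False.
- r.movej(angles): joint-space move.
- r.release() and r.close(strength=None): open the fingers fully, or close them until they stop; strength is the grip in N (None keeps the last).
- r.wait(seconds).
- r.ik(position, orientation): joint angles nearest the present ones, or None.
- r.snapshot(name): name is "side" or "top" or "wrist"; returns a dict with "pixels" (400x640x3 uint8, blue, green, red), "mtx" (3x3 intrinsics, pixels), "extrinsics" (4x4, takes a point from world to camera coordinates); the wrist camera has in their place "tool_from_camera" (4x4, takes a point from camera to tool coordinates, whose origin is the TCP and whose axes are the flange's). Camera axes: x right, y up, looking along -z (the intrinsics and any distortion apply to the point x, -y, -z); pixel columns grow to the right and rows downward; lengths in m; the calibration is good to about 2 mm. A picture is of the moment at which its call begins: read the wrist's pose just before it. There is no depth.
A pose or a line that the arm cannot do raises r.MotionError and nothing moves.
- r.sign_off(): hands the job in; it is judged then, once.
Trained networks look in a picture, given as the dict that the camera call returned (one of the last four; its "shot" number tells which), for a name from the list of things; names that differ only in an ending like _2 or _b are one class to them, and where a whole thing is asked for, a point or a joint stands for the part that bears it (a point fixed in the world has none). Each returns a list of dicts, best first, with "score" (0 to 1); they miss things now and then, are a little off and sometimes report something else, mostly with a low value. They report only what shows in the picture. A call takes as long as a camera call. They do not tell look-alikes from the thing itself.
- r.find_in(picture, name): "centre" ([x, y, z] in m, in world coordinates, good to about 4 mm: the middle of the surface that is visible of it).
- r.spot_point(picture, name): "centre" ([x, y, z] in m, in world coordinates, good to about 4 mm: a listed point, or the origin of a listed thing).
Readings, each from a call of its own:
- r.get_clock(): time.
- r.get_joints(): joint angles.
- r.get_joint_vel(): joint speeds.
- r.get_joint_torque(): joint torques, N m.
- r.get_tool_pos(): TCP position.
- r.get_orientation(): TCP orientation.
- r.get_ft_force(): force on the tool from outside, world axes, zero at the start.
- r.get_ft_torque(): the same for the moment, N m.
- r.get_grip_width(): opening from 0.0 (shut) to 1.0 (fully open).
- r.get_finger_force(): force on a finger pad.
Only numpy, scipy, OpenCV 4.12 (cv2) and the standard library are available. Lean on these libraries where they do the work, as an engineer would, in place of code of your own. Each camera call takes 0.05 s, during which the arm holds its last target. There are 200 camera calls.

## Working session

There is one attempt and no reset: what is moved stays moved. The work goes in short steps, each a Python script; the robot and the scene stay as the last script left them, time stands still between calls to the robot, and variables do not carry over. Pictures are saved under pics/ and viewed, at most 14 in all, crops included, and the job is handed in when it is done.

```bash
mkdir -p pics; cat > h.py <<'E'
import numpy as np,cv2
from rig import r
E
python3 - <<'E'
from h import *
for n in("top","side"):
    s=r.snapshot(n); cv2.imwrite(f"pics/{n}0.png",s["pixels"])
    print(n,np.round(s["mtx"],1).tolist(),np.round(s["extrinsics"],3).tolist(),[k for k in s])
    for t in "charcoal plaster wax jar tin tile steel_block tray tray_big pole".split():
        for d in r.spot_point(s,t)[:4]: 
            p=np.array(d["centre"]); c=s["extrinsics"]@np.r_[p,1]; q=s["mtx"]@(c[:3]*[1,-1,-1]); 
            print(t,round(d["score"],2),p.round(3),(q[:2]/q[2]).round())
print(r.get_clock())
E
```

```text
top [[383.2, 0.0, 320.9], [0.0, 383.2, 201.4], [0.0, 0.0, 1.0]] [[0.022, -1.0, -0.001, -0.101], [0.998, 0.022, 0.065, -0.543], [-0.065, -0.003, 0.998, -1.175], [0.0, 0.0, 0.0, 1.0]] ['pixels', 'mtx', 'extrinsics', 'shot']
charcoal 0.85 [0.55  0.247 0.004] [214. 197.]
plaster 0.54 [0.534 0.14  0.001] [248. 203.]
wax 0.71 [ 0.548 -0.142 -0.002] [337. 201.]
wax 0.63 [ 0.543 -0.284 -0.001] [383. 204.]
wax 0.53 [ 0.664 -0.211  0.001] [360. 165.]
jar 0.66 [0.551 0.353 0.002] [181. 197.]
jar 0.57 [0.627 0.322 0.001] [192. 173.]
jar 0.46 [0.441 0.322 0.002] [189. 232.]
tile 0.85 [ 0.676 -0.002 -0.   ] [294. 160.]
steel_block 0.94 [ 0.664 -0.209 -0.002] [359. 165.]
steel_block 0.72 [ 0.675 -0.004 -0.003] [295. 160.]
steel_block 0.19 [0.444 0.323 0.007] [188. 231.]
tray 0.69 [0.671 0.192 0.   ] [233. 160.]
tray_big 0.93 [0.673 0.218 0.001] [225. 160.]
tray_big 0.57 [ 0.549  0.247 -0.001] [215. 198.]
side [[393.6, 0.0, 314.4], [0.0, 393.6, 196.6], [0.0, 0.0, 1.0]] [[1.0, -0.023, -0.021, -0.537], [0.031, 0.656, 0.754, -0.036], [-0.003, -0.754, 0.657, -1.306], [0.0, 0.0, 0.0, 1.0]] ['pixels', 'mtx', 'extrinsics', 'shot']
charcoal 0.53 [0.548 0.246 0.004] [316. 158.]
plaster 0.75 [ 0.535  0.138 -0.001] [313. 177.]
wax 0.47 [ 0.541 -0.284  0.   ] [318. 270.]
jar 0.62 [ 0.628  0.32  -0.   ] [336. 147.]
jar 0.52 [ 0.443  0.325 -0.003] [288. 149.]
jar 0.42 [0.546 0.35  0.001] [314. 144.]
tin 0.6 [ 0.55  -0.142  0.004] [320. 232.]
tin 0.29 [ 0.534 -0.284  0.   ] [316. 270.]
tile 0.75 [ 0.676 -0.002 -0.004] [356. 202.]
tray 0.87 [0.667 0.191 0.002] [348. 166.]
tray_big 0.82 [ 0.672  0.22  -0.002] [349. 162.]
1.1
```

```bash
python3 - <<'E'
import cv2
a=cv2.imread("pics/top0.png")[120:270,150:430]; cv2.imwrite("pics/topc.png",cv2.resize(a,(784,420),interpolation=cv2.INTER_CUBIC))
E
```

```text
(no output)
```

View pics/topc.png

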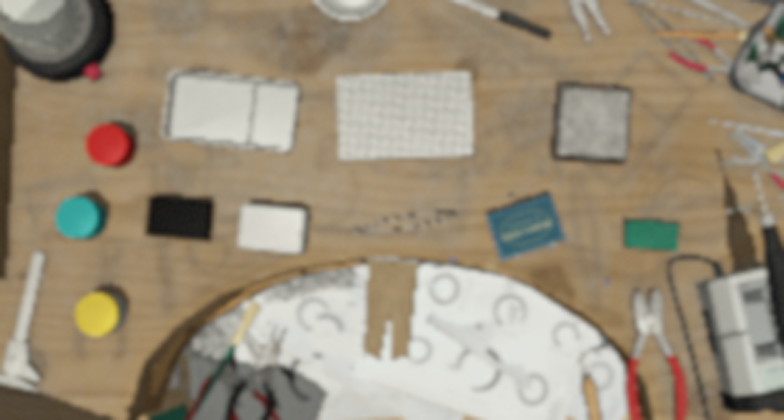

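View pics/side0.png

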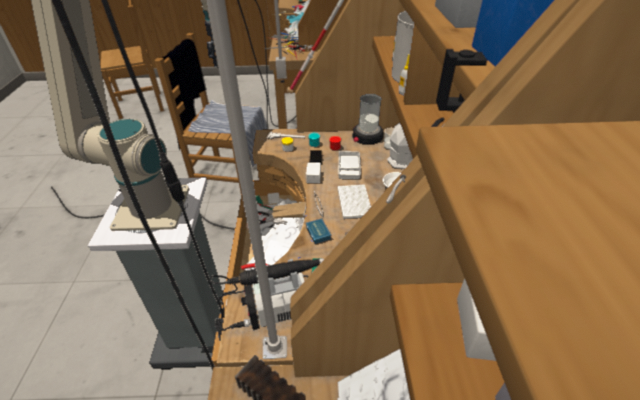

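```bash
cat > h.py <<'E'
import numpy as np,cv2
from scipy.spatial.transform import Rotation as Ro
from rig import r
def down(psi): return (Ro.from_euler('z',psi)*Ro.from_euler('x',np.pi)).as_rotvec()
def ray(s,uv,h,T=None):
    """pixel -> world xy on plane z=h; T = world_from_camera"""
    if T is None: T=np.linalg.inv(s["extrinsics"])
    uv=np.atleast_2d(uv).astype(float)
    d=np.c_[uv,np.ones(len(uv))]@np.linalg.inv(s["mtx"]).T*[1,-1,-1]@T[:3,:3].T
    o=T[:3,3]; return (o+d*((h-o[2])/d[:,2])[:,None])[:,:2]
def wrist(name=None):
    p=np.array(r.get_tool_pos()); R=Ro.from_rotvec(r.get_orientation()).as_matrix()
    s=r.snapshot("wrist"); W=np.eye(4); W[:3,:3]=R; W[:3,3]=p
    T=W@np.array(s["tool_from_camera"]); s["extrinsics"]=np.linalg.inv(T)
    if name: cv2.imwrite(f"pics/{name}.png",s["pixels"]); np.savez(f"pics/{name}.npz",mtx=s["mtx"],extrinsics=s["extrinsics"],pixels=s["pixels"])
    return s
E
python3 - <<'E'
from h import *
s=r.snapshot("side"); print("pole base",ray(s,(275,345),0),[ (d["score"],d["centre"]) for d in r.spot_point(s,"pole")])
s=r.snapshot("top"); print([ (d["score"],d["centre"]) for d in r.spot_point(s,"pole")])
print(Ro.from_rotvec(r.get_orientation()).as_matrix().round(2).tolist())
s=wrist(); print(s["mtx"],np.array(s["tool_from_camera"]).round(3))
for psi in(np.pi/2,-np.pi/2):
    for p in([.58,.22,.3],[.6,-.24,.3],[.54,-.284,.01],[.664,-.21,.1]): 
        q=r.ik(p,down(psi)); print(psi,p,None if q is None else np.round(q,2))
E
```

```text
pole base [[ 0.43313183 -0.5004142 ]] []
[]
[[-0.96, 0.29, -0.0], [0.29, 0.96, -0.0], [0.0, -0.0, -1.0]]
[[289.91043957   0.         320.96026336]
 [  0.         289.91043957 203.81076627]
 [  0.           0.           1.        ]] [[-0.001  0.948  0.319  0.083]
 [ 1.     0.001 -0.     0.   ]
 [-0.001  0.319 -0.948 -0.142]
 [ 0.     0.     0.     1.   ]]
1.5707963267948966 [0.58, 0.22, 0.3] [0.26 0.24 0.07 1.4  0.   1.83]
1.5707963267948966 [0.6, -0.24, 0.3] [-0.48  0.29  0.13  1.42  0.    1.09]
1.5707963267948966 [0.54, -0.284, 0.01] [-0.59  0.45 -0.3   0.83  0.    0.98]
1.5707963267948966 [0.664, -0.21, 0.1] [-0.4   0.49 -0.01  1.07  0.    1.17]
-1.5707963267948966 [0.58, 0.22, 0.3] [ 0.26  0.24  0.07  1.4   0.   -1.31]
-1.5707963267948966 [0.6, -0.24, 0.3] [-0.48  0.29  0.13  1.42  0.   -2.05]
-1.5707963267948966 [0.54, -0.284, 0.01] [-0.59  0.45 -0.3   0.83  0.   -2.16]
-1.5707963267948966 [0.664, -0.21, 0.1] [-0.4   0.49 -0.01  1.07  0.   -1.97]
```

View pics/top0.png

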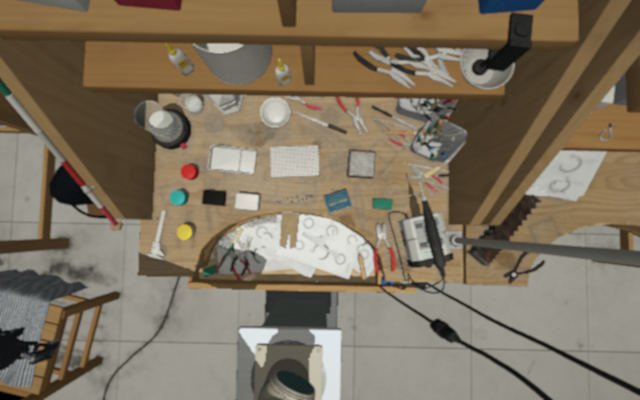

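```bash
python3 - <<'E'
from h import *
P=np.pi/2
for n,p in(("wl",[.55,.2,.25]),("wr",[.58,-.2,.25])):
    r.movep(p,down(P)); r.wait(.3); s=wrist(n)
    for t in "charcoal plaster wax jar tin tile steel_block tray tray_big".split():
        for d in r.spot_point(s,t)[:3]: print(n,t,round(d["score"],2),np.round(d["centre"],3))
    print(r.get_clock())
E
```

```text
wl charcoal 0.73 [ 0.549  0.247 -0.002]
wl plaster 0.58 [ 0.538  0.136 -0.003]
wl jar 0.96 [0.441 0.329 0.004]
wl jar 0.64 [ 0.547  0.352 -0.001]
wl jar 0.59 [ 0.626  0.325 -0.002]
wl tin 0.8 [ 0.546 -0.136  0.001]
wl tile 0.57 [0.674 0.002 0.001]
wl tile 0.51 [0.67  0.194 0.   ]
wl tray 0.79 [0.672 0.194 0.   ]
wl tray_big 0.78 [0.671 0.22  0.   ]
4.1083
wr wax 0.75 [ 0.541 -0.282 -0.004]
wr tin 0.56 [ 0.548 -0.136 -0.002]
wr tile 0.77 [0.67  0.002 0.001]
wr steel_block 0.74 [ 0.666 -0.214 -0.   ]
6.3917
```

View pics/wl.png

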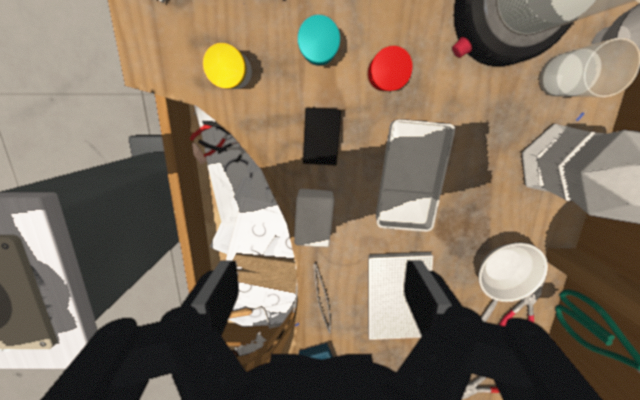

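View pics/wr.png

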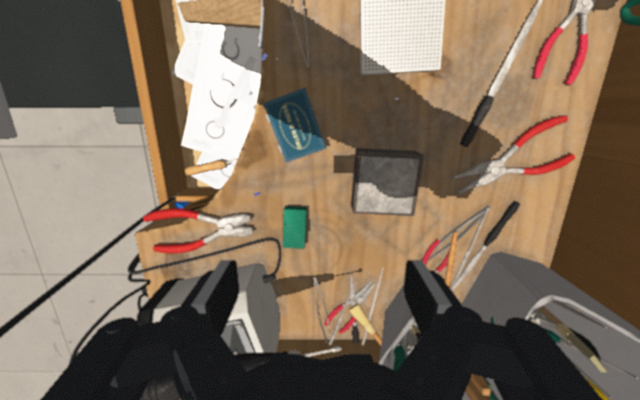

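```bash
cat > seg.py <<'E'
from h import *
def seg(s,xy,h,win,fn,name=""):
    """rectangle of the mask fn(hsv) near xy: rectify plane z=h at 0.5 mm/px, take the blob nearest to xy"""
    n=int(win/0.0005); g=(np.arange(n)-n/2)*0.0005
    X,Y=np.meshgrid(xy[0]+g,xy[1]+g,indexing='ij'); P=np.stack([X,Y,np.full_like(X,h),np.ones_like(X)],-1)
    c=P@np.array(s["extrinsics"]).T; q=(c[...,:3]*[1,-1,-1])@np.array(s["mtx"]).T; m=(q[...,:2]/q[...,2:]).astype(np.float32)
    im=cv2.remap(s["pixels"],m[...,0],m[...,1],cv2.INTER_CUBIC)
    M=fn(cv2.cvtColor(im,cv2.COLOR_BGR2HSV).astype(int)).astype(np.uint8)
    M=cv2.morphologyEx(cv2.morphologyEx(M,cv2.MORPH_CLOSE,np.ones((9,9))),cv2.MORPH_OPEN,np.ones((15,15)))
    k,L,st,ce=cv2.connectedComponentsWithStats(M)
    if k<2: print(name,"none"); return im
    i=1+np.argmin(np.linalg.norm(ce[1:]-n/2,axis=1)-st[1:,4]/n)
    pts=np.argwhere(L==i)[:,::1].astype(np.float32)
    (a,b),(w,l),an=cv2.minAreaRect(pts)
    # points are (row=x,col=y): angle of long axis measured from +y
    if w>l: w,l,an=l,w,an+90
    ang=(an+90)%180-90   # direction of w-side relative to x axis
    C=np.array(xy)+(np.array([a,b])-n/2)*0.0005
    print(name,"c",C.round(4),"wxl mm",round(w/2,1),round(l/2,1),"yaw deg",round(ang,1))
    cv2.drawContours(im,[np.int32(cv2.boxPoints(((a,b),(w,l),an))[:,::-1])],0,(0,0,255),1)
    return im
white=lambda h:(h[...,1]<60)&(h[...,2]>120)
green=lambda h:(h[...,0]>60)&(h[...,0]<90)&(h[...,1]>110)
dark=lambda h:(h[...,2]<55)
grey=lambda h:(h[...,1]<70)
yell=lambda h:(h[...,0]>22)&(h[...,0]<34)&(h[...,1]>170)
E
python3 - <<'E'
from seg import *
W={k:dict(np.load(f"pics/{k}.npz")) for k in("wl","wr")}
top=r.snapshot("top"); print([np.array(top["pixels"])[160,k].tolist() for k in(225,360)])
L=[]
for nm,xy,h,f,w in(("plaster",(.537,.137),.042,white,"wl"),("charcoal",(.549,.247),.022,dark,"wl"),("wax",(.541,-.283),.018,green,"wr"),("steel",(.665,-.212),.034,grey,"wr"),("tile",(.673,0),.012,white,"wr"),("tray",(.67,.192),.021,white,"wl"),("jar",(.441,.326),.041,yell,"wl")):
    a=seg(top,xy,h,.2,f,nm+" top"); b=seg(W[w],xy,h,.2,f,nm+" wr"); L.append(np.vstack([a,b]))
a=np.hstack(L); print(a.shape); cv2.imwrite("pics/seg.png",cv2.resize(a,(798,228),interpolation=cv2.INTER_AREA))
E
```

```text
[[190, 200, 200], [100, 116, 121]]
plaster top c [0.5387 0.137 ] wxl mm 54.4 80.2 yaw deg -4.8
plaster wr c [0.544 0.152] wxl mm 34.0 41.0 yaw deg 0.0
charcoal top c [0.551  0.2429] wxl mm 42.5 67.9 yaw deg -3.6
charcoal wr c [0.5497 0.2466] wxl mm 44.1 70.3 yaw deg -4.5
wax top none
wax wr c [ 0.5421 -0.2771] wxl mm 30.6 61.5 yaw deg -3.6
steel top c [ 0.6648 -0.2123] wxl mm 199.5 199.5 yaw deg -90.0
steel wr c [ 0.6616 -0.2072] wxl mm 84.6 86.7 yaw deg -3.1
tile top c [ 0.6711 -0.0022] wxl mm 101.9 158.0 yaw deg 2.9
tile wr c [ 0.6722 -0.0405] wxl mm 75.0 98.5 yaw deg -90.0
tray top c [0.6704 0.192 ] wxl mm 86.8 154.8 yaw deg -5.2
tray wr c [0.6448 0.1985] wxl mm 8.5 9.0 yaw deg 0.0
jar top none
jar wr c [0.442  0.3255] wxl mm 44.0 46.0 yaw deg -90.0
(800, 2800, 3)
```

View pics/seg.png

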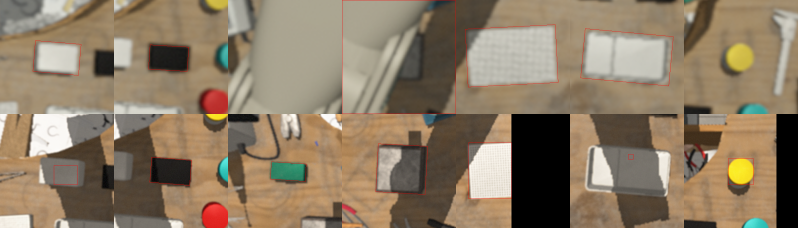

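```bash
cat >> seg.py <<'E'
grey=lambda h:(h[...,1]<75)&(h[...,2]>25)
def view(name,xy,h,f,yaw=0,dz=.12,win=.2):
    r.movep([*xy,h+dz],down(np.pi/2+np.radians(yaw))); r.wait(.3); s=wrist(name)
    return seg(s,xy,h,win,f,name)
E
python3 - <<'E'
from seg import *
L=[view("v_wax",(.541,-.281),.018,green,-3.6),view("v_steel",(.663,-.211),.034,grey,-3),view("v_tile",(.672,0),.012,grey,3),view("v_plaster",(.538,.137),.042,grey,-4.8),
 view("v_tray",(.67,.193),.021,grey,-5),view("v_char",(.55,.247),.022,dark,-4.5),view("v_jar",(.442,.326),.041,yell,0)]
print(r.get_clock())
L.append(L[0]*0)
cv2.imwrite("pics/seg2.png",cv2.resize(np.vstack([np.hstack(L[:4]),np.hstack(L[4:])]),(800,400),interpolation=cv2.INTER_AREA))
E
```

```text
v_wax c [ 0.5413 -0.2785] wxl mm 30.0 60.2 yaw deg -2.8
v_steel c [ 0.665  -0.1908] wxl mm 81.8 120.3 yaw deg -2.8
v_tile c [ 0.6705 -0.0016] wxl mm 96.1 152.2 yaw deg 3.0
v_plaster c [0.5017 0.1602] wxl mm 127.5 152.5 yaw deg 0.0
v_tray c [0.6619 0.1944] wxl mm 98.1 147.1 yaw deg -5.5
v_char c [0.549  0.2486] wxl mm 44.9 73.1 yaw deg -4.6
v_jar c [0.4408 0.3265] wxl mm 44.5 46.0 yaw deg 0.0
13.625
```

View pics/seg2.png

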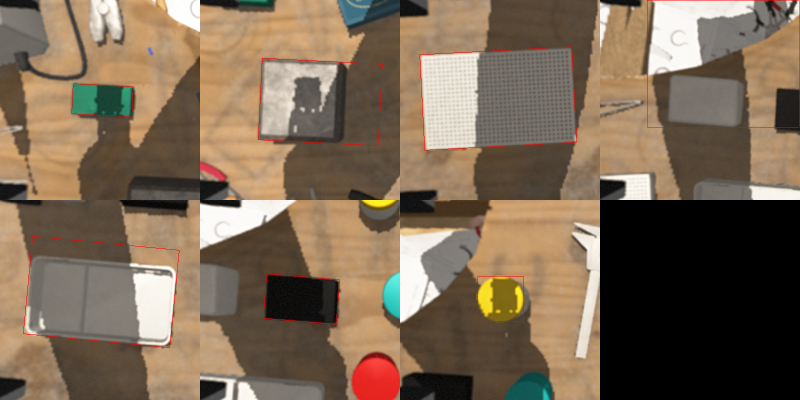

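```bash
cat >> seg.py <<'E'
def rect(s,c,yaw,h,box,win=.12,mmpx=0.3):
    """rectified crop aligned with yaw about c (rows x, cols y), with the expected outline box=(w,l) mm"""
    n=int(win*1000/mmpx); g=(np.arange(n)-n/2)*mmpx/1000; a,b=np.meshgrid(g,g,indexing='ij'); t=np.radians(yaw)
    X=c[0]+a*np.cos(t)-b*np.sin(t); Y=c[1]+a*np.sin(t)+b*np.cos(t)
    q=(np.stack([X,Y,np.full_like(X,h),np.ones_like(X)],-1)@np.array(s["extrinsics"]).T)[...,:3]*[1,-1,-1]@np.array(s["mtx"]).T
    m=(q[...,:2]/q[...,2:]).astype(np.float32); im=cv2.remap(s["pixels"],m[...,0],m[...,1],cv2.INTER_CUBIC)
    w,l=[k/2/mmpx for k in box]; cv2.rectangle(im,(int(n/2-l),int(n/2-w)),(int(n/2+l),int(n/2+w)),(0,0,255),1); return im
E
python3 - <<'E'
from seg import *
W=lambda k:dict(np.load(f"pics/{k}.npz"))
L=[rect(W("v_plaster"),(.538,.137),-4.8,.042,(48,71)),rect(W("v_steel"),(.664,-.210),-2.8,.034,(82,82))]
cv2.imwrite("pics/r.png",np.hstack(L))
E
```

```text
(no output)
```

View pics/r.png

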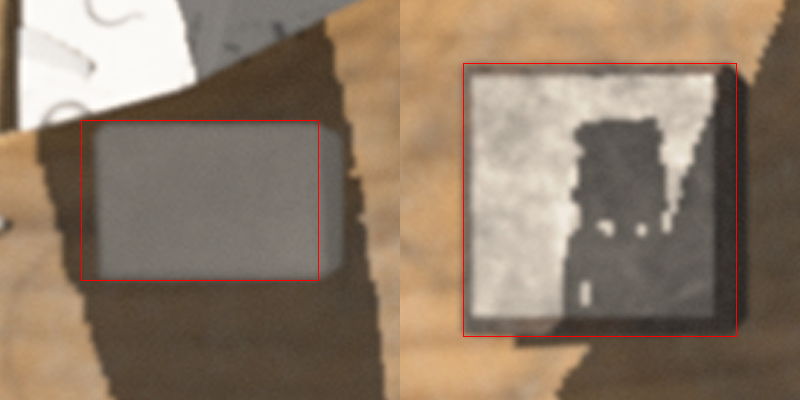

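```bash
cat >> seg.py <<'E'
H=np.pi/2
def pick(xy,yaw,z,f=50,up=.15,psi0=H):
    o=down(psi0+np.radians(yaw)); r.release()
    r.movep([*xy,.14],o); print("hit" if r.move_straight([*xy,z],vel=.12,stop_force=15) else "ok",end=" ")
    r.close(f); print("w",round(r.get_grip_width(),3),"F",round(r.get_finger_force(),1),"z",round(r.get_tool_pos()[2],4))
    r.move_straight([*xy,z+up],vel=.2); print(" lifted w",round(r.get_grip_width(),3),"F",round(r.get_finger_force(),1))
def place(xy,yaw,z,up=.15,psi0=H):
    o=down(psi0+np.radians(yaw)); r.movep([*xy,z+.08],o); r.move_straight([*xy,z+.012],vel=.12); r.wait(.2)
    b=r.move_straight([*xy,z-.003],vel=.03,stop_force=6); print("contact",b,"dz",round(r.get_tool_pos()[2]-z,4))
    r.release(); r.wait(.2); r.move_straight([*xy,z+up],vel=.2); print(r.get_clock())
E
python3 - <<'E'
from seg import *
pick((.538,.140),-4.8,.004)
E
```

```text
ok w 0.552 F 52.5 z 0.0047
 lifted w 0.555 F 52.1
```

```bash
python3 - <<'E'
from seg import *
place((.664,-.210),-2.8,.0385)
r.movep([.664,-.21,.19],down(H-np.radians(2.8))); r.wait(.3); s=wrist("p1")
L=[rect(s,(.664,-.21),-2.8,.076,(48,71)),rect(s,(.664,-.21),-2.8,.034,(82,82))]
cv2.imwrite("pics/p1r.png",np.hstack(L))
E
```

```text
contact True dz 0.0002
21.6167
```

View pics/p1r.png

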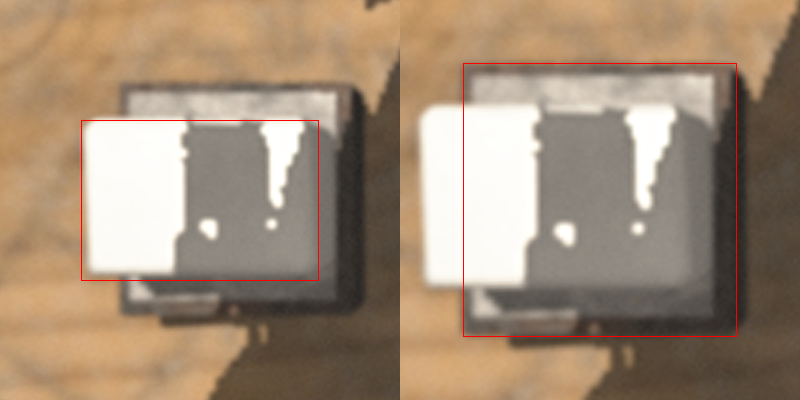

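```bash
python3 - <<'E'
from seg import *
pick((.549,.2476),-4.6,-.002)
s=r.snapshot("top"); np.savez("pics/t1.npz",**{k:s[k] for k in("mtx","extrinsics","pixels")})
L=[rect(s,(.664,-.21),-2.8,.076,(48,71)),rect(s,(.664,-.21),-2.8,.034,(82,82))]
cv2.imwrite("pics/t1r.png",np.hstack(L))
E
```

```text
ok w 0.519 F 53.0 z -0.0013
 lifted w 0.518 F 52.6
```

View pics/t1r.png

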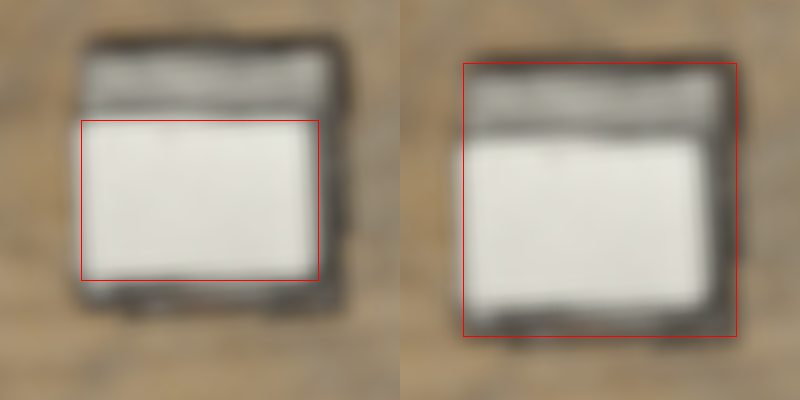

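```bash
python3 - <<'E'
from seg import *
place((.6705,-.0025),3,.0107)
L=[]
for c,yaw,h,b,psi,n in(((.6705,-.0025),3,[(.034,(45,71)),(.012,(94,150))],H,"c1"),((.664,-.21),-2.8,[(.076,(48,71)),(.034,(82,82))],-H,"s2")):
    r.movep([*c,.19],down(psi+np.radians(yaw))); r.wait(.3); s=wrist(n)
    L.append(np.hstack([rect(s,c,yaw,h,b,win=.17 if n=="c1" else .12,mmpx=.6 if n=="c1" else .42) for h,b in b]))
print(r.get_clock(),[l.shape for l in L])
w=min(l.shape[1] for l in L);cv2.imwrite("pics/p2.png",np.vstack([l[:,:w] for l in L]))
E
```

```text
contact True dz 0.0005
30.9417Traceback (most recent call last):
  File "<stdin>", line 4, in <module>
ValueError: not enough values to unpack (expected 6, got 5)
```

```bash
python3 - <<'E'
from seg import *
L=[]
for c,yaw,bs,psi,n,win in(((.6705,-.0025),3,[(.034,(45,71)),(.012,(94,150))],H,"c1",.17),((.664,-.21),-2.8,[(.076,(48,71)),(.034,(82,82))],-H,"s2",.12)):
    r.movep([*c,.19],down(psi+np.radians(yaw))); r.wait(.3); s=wrist(n)
    L.append(np.hstack([rect(s,c,yaw,h,b,win,win*1000/300) for h,b in bs])[:299,:598])
print(r.get_clock(),[l.shape for l in L])
cv2.imwrite("pics/p2.png",np.vstack(L))
E
```

```text
34.7 [(299, 598, 3), (299, 598, 3)]
```

View pics/p2.png

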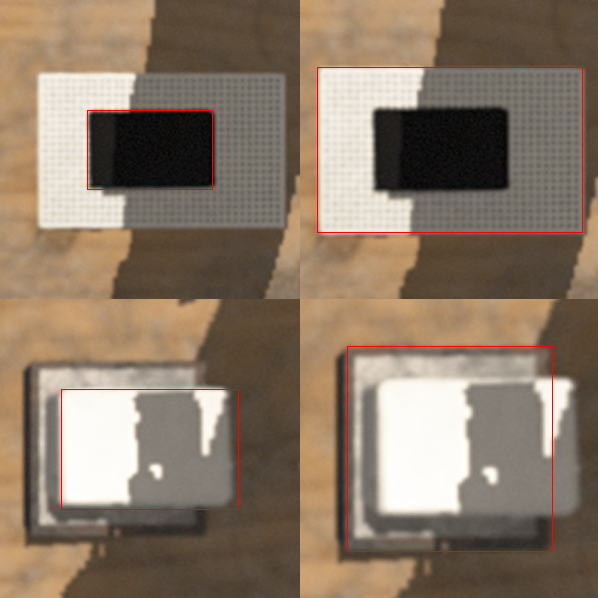

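```bash
python3 - <<'E'
from seg import *
W=lambda k:dict(np.load(f"pics/{k}.npz"))
wh=lambda h:(h[...,2]>175)&(h[...,1]<60)
g2=lambda h:(h[...,1]<70)
for t in(165,180,195): seg(W("t1"),(.664,-.212),.076,.12,lambda h:(h[...,2]>t)&(h[...,1]<50),"plaster top%d"%t)
for t in(60,75,90): seg(W("t1"),(.664,-.210),.034,.12,lambda h:(h[...,1]<t),"steel top%d"%t)
for k in("p1","s2"):
    for t in(60,75,90): seg(W(k),(.664,-.21),.076,.12,lambda h:(h[...,2]>95)&(h[...,1]<t),"plaster "+k)
    for t in(75,90): seg(W(k),(.664,-.21),.034,.13,lambda h:(h[...,1]<t),"steel "+k)
for t in(60,75,90): seg(W("v_steel"),(.664,-.21),.034,.11,lambda h:(h[...,1]<t)&(h[...,2]>50),"steel v")
E
```

```text
plaster top165 c [ 0.6626 -0.2121] wxl mm 49.4 71.6 yaw deg -1.4
plaster top180 c [ 0.6626 -0.2116] wxl mm 47.1 69.1 yaw deg -2.1
plaster top195 c [ 0.6625 -0.2118] wxl mm 44.8 66.5 yaw deg -1.8
steel top60 c [ 0.664  -0.2112] wxl mm 84.2 86.5 yaw deg -1.8
steel top75 c [ 0.672  -0.2035] wxl mm 103.0 106.0 yaw deg 0.0
steel top90 c [ 0.6638 -0.2102] wxl mm 119.5 119.5 yaw deg -90.0
plaster p1 c [ 0.6632 -0.2058] wxl mm 66.5 77.5 yaw deg 0.0
plaster p1 c [ 0.6637 -0.2046] wxl mm 69.2 80.5 yaw deg -0.9
plaster p1 c [ 0.6637 -0.2047] wxl mm 70.5 82.7 yaw deg -2.8
steel p1 c [ 0.6642 -0.2082] wxl mm 81.8 113.0 yaw deg -1.7
steel p1 c [ 0.6748 -0.2049] wxl mm 106.8 120.2 yaw deg -0.7
plaster s2 c [ 0.6622 -0.2178] wxl mm 66.5 80.5 yaw deg 0.0
plaster s2 c [ 0.6626 -0.2177] wxl mm 68.7 80.0 yaw deg -0.8
plaster s2 c [ 0.6622 -0.2177] wxl mm 70.1 80.0 yaw deg -0.8
steel s2 c [ 0.6642 -0.1999] wxl mm 81.6 110.3 yaw deg -2.1
steel s2 c [ 0.6732 -0.201 ] wxl mm 110.5 111.0 yaw deg 0.0
steel v c [ 0.6638 -0.2081] wxl mm 80.2 84.6 yaw deg -3.0
steel v c [ 0.6644 -0.2028] wxl mm 81.8 96.4 yaw deg -2.6
steel v c [ 0.6699 -0.2036] wxl mm 96.9 97.4 yaw deg -0.7
```

```bash
python3 - <<'E'
from seg import *
pick((.5413,-.279),-2.8,.002,40)
place((.663,-.2105),-2.6,.0785)
# jar: closing along tray y
z=.017
j=r.ik([.441,.3265,.14],down(-.09)); print(np.round(j,2))
s=wrist("w1"); cv2.imwrite("pics/w1r.png",np.hstack([rect(s,(.663,-.21),-2.5,.094,(32,61)),rect(s,(.663,-.21),-2.5,.076,(48,71))]))
E
```

```text
ok w 0.365 F 41.5 z 0.0026
 lifted w 0.362 F 41.2
contact True dz -0.0002
43.825
[ 0.52  0.21 -0.32  1.05  0.   -2.53]
```

View pics/w1r.png

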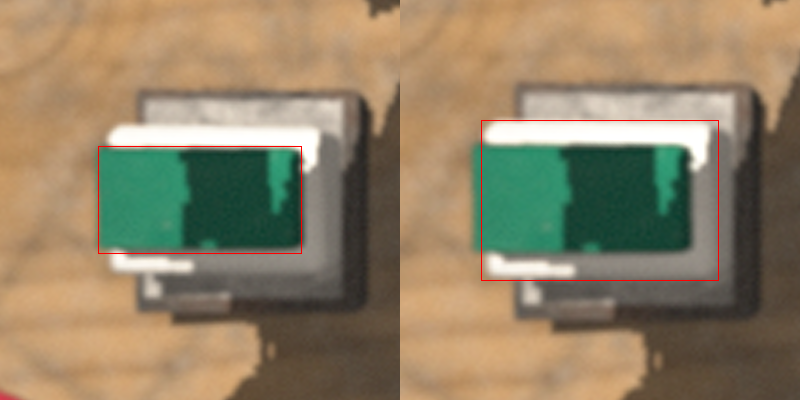

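```bash
python3 - <<'E'
from seg import *
pick((.441,.3265),-5.3,.016,40,psi0=np.pi)
place((.6725,.2194),-5.3,.017,psi0=np.pi)
r.movep([.45,.15,.3],down(H)); r.wait(.3)
s=r.snapshot("top"); cv2.imwrite("pics/end.png",cv2.resize(s["pixels"][140:250,150:430],(784,308),interpolation=cv2.INTER_CUBIC))
seg(s,(.6725,.2194),.041,.12,lambda h:(h[...,0]>20)&(h[...,0]<34)&(h[...,1]>130),"jar")
for n in "jar","charcoal","wax","plaster": print(n,[(round(d["score"],2),np.round(d["centre"],3)) for d in r.spot_point(s,n)[:3]])
E
```

```text
ok w 0.523 F 40.5 z 0.0168
 lifted w 0.527 F 40.9
contact True dz -0.0001
52.725
jar c [0.6722 0.2169] wxl mm 41.5 42.0 yaw deg 0.0
jar [(0.79, array([0.676, 0.219, 0.002])), (0.59, array([ 0.663, -0.214,  0.076])), (0.52, array([0.548, 0.35 , 0.002]))]
charcoal [(0.57, array([ 0.673, -0.004,  0.012]))]
wax [(0.8, array([ 0.664, -0.214,  0.079]))]
plaster [(0.53, array([ 0.661, -0.209,  0.033]))]
```

View pics/end.png

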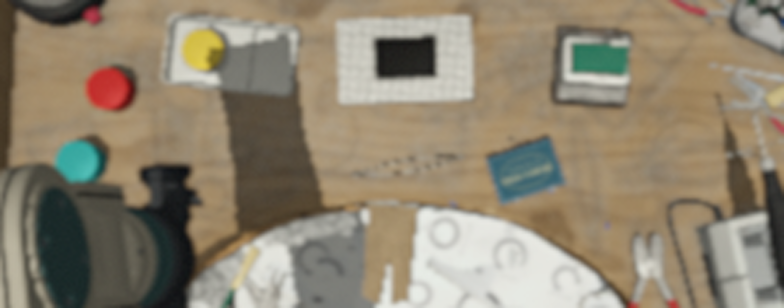

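```bash
python3 - <<'E'
from seg import *
s=r.snapshot("top")
for t in(80,110,140): seg(s,(.663,-.21),.094,.12,lambda h:(h[...,0]>60)&(h[...,0]<95)&(h[...,1]>t),"wax")
for t in(165,180): seg(s,(.663,-.21),.076,.12,lambda h:((h[...,2]>t)&(h[...,1]<50))|((h[...,0]>60)&(h[...,0]<95)&(h[...,1]>60)),"plaster+wax")
seg(s,(.663,-.21),.034,.12,lambda h:(h[...,1]<60),"steel")
for k in("w1",):
    W=dict(np.load("pics/w1.npz")); seg(W,(.663,-.21),.094,.12,green,"wax w1")
cv2.imwrite("pics/e2.png",np.hstack([rect(s,(.663,-.211),-2.2,.094,(32,61)),rect(s,(.663,-.211),-2.2,.076,(48,71))]))
E
```

```text
wax c [ 0.6625 -0.2128] wxl mm 28.0 54.5 yaw deg 0.0
wax c [ 0.6625 -0.2128] wxl mm 26.0 52.5 yaw deg 0.0
wax c [ 0.6627 -0.2121] wxl mm 23.4 50.0 yaw deg -2.3
plaster+wax c [ 0.6622 -0.211 ] wxl mm 49.5 69.0 yaw deg 0.0
plaster+wax c [ 0.6618 -0.2104] wxl mm 46.2 66.4 yaw deg -1.7
steel c [ 0.6641 -0.2108] wxl mm 84.4 86.7 yaw deg -0.7
wax w1 c [ 0.6625 -0.2103] wxl mm 29.0 59.6 yaw deg -2.4
```

View pics/e2.png

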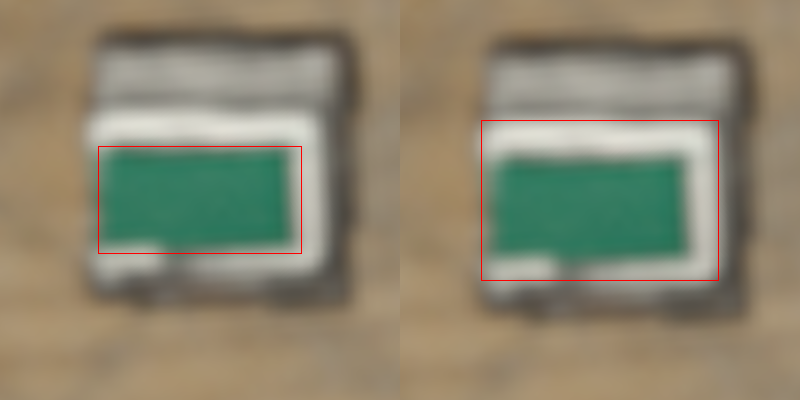

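```bash
python3 -c "
from rig import r
print(r.sign_off(),r.get_clock())"
```

```text
the job is handed in; nothing more can be done
the job is handed in; nothing more can be done
```

The job is handed in at about 55 s on the robot's clock: the plaster is on the steel block with the wax on top, the charcoal is on the tile, and the jar stands in the tray's larger compartment. The last pictures show everything within about 2 mm of centre (2.5 mm for the jar), the long pieces lie lengthwise, and the tin was not touched.

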